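# Uncap the spare gas cylinder

### The arm

A 6-joint arm with a two-finger parallel gripper is mounted at the origin on the work surface. World frame = base frame: x ahead of the robot, y to its left, z up, the work surface at z = 0. Lengths are in m, angles in rad, forces in N, time in s.
With the tool pointing down it reaches from about 0.25 to 0.775 m from the base axis. Payload 4 kg.
Tool frame: the origin (TCP) lies at the very end of the fingers, on their centre line; the grasp point (between the pads) lies 19 mm behind it; x points along the fingers, y is the direction in which the jaws open and shut, and the axes are right-handed (so a half turn about x gives the same grasp; the last joint's range is limited). The gripper opens to 94 mm and grips with 3 to 60 N. Pads are 16 mm wide; open, the fingers measure 119 mm over their backs; the gripper's body (75 mm by 177 mm) begins 78 mm behind the grasp point.
Start: joints at [-1.219, 0.087, 1.371, -0, 1.684, -0.103], TCP at [0.242, -0.494, 0.166] pointing down, gripper open.
Joint ranges: [-3.1, 3.1], [-0.76, 2.03], [0.27, 2.55], [-1.08, 4.22], [0.17, 2.65], [-2.57, 2.57]. Speed limits (rad/s): [2.79, 2.79, 3.14, 3.14, 3.14, 3.14].

### API

Orientations are given as a unit quaternion [x, y, z, w].
In Python, from rig import r gives the robot as it stands.
- The arm moves only by the shell command python3 -m handwheel 'ROWS'. ROWS is JSON, a list of rows, each a list of 3 entries, a list of its own where there are three numbers: the shift along the tool's x, y, z in m, then the turn, a rotation vector about the tool's x, y, z in rad, then the opening, from 0 (shut) to 1 (fully open). A call has 1 to 20 rows; each row is the pose to reach, as a shift and turn from the pose commanded when the call began, along the tool's axes at that moment; what a row does not reach only later rows make up. A row lasts 1/12 s, in which the tool goes at most 41.7 mm and 7.16 degrees, less where a joint would pass 70% of its speed; a pose out of reach is approached as far as the arm can. A call with a gripper value outside its range is refused whole. The fingers move at their own pace and stop on an object; the grip force is fixed at half the most. Time passes only in rows, so rows that repeat a pose let the fingers close. It gives the time, the measured TCP pose, the force and the opening at its end, in the units of the state.
- r.get_state(): the state, without advancing time (a new reading comes with each control period).
- r.grab_frame(name): name is "scene" or "top" or "wrist"; returns the picture (384x512x3 uint8, red, green, blue); there is no depth.
- r.camera_info(name): a dict with "mtx" (3x3 intrinsics, pixels), "R" (3x3) and "t" (3): a world point X has camera coordinates R X + t. Camera axes: x right, y down, z forward; pixel columns grow to the right and rows downward; lengths in m; the calibration is good to about 2 mm. A picture is of the moment at which its call begins: read the wrist's pose just before it. camera_info takes no time and is no camera call; for the wrist camera it gives the pose at the moment of the call.
- r.hand_in(): hands the job in, once; it reports no verdict.
Trained networks look in the newest picture that a camera, given by its name, has taken for a name from the list of things; names that differ only in an ending like _2 or _b are one class to them, and where a whole thing is asked for, a point or a joint stands for the part that bears it (a point fixed in the world has none). Each returns a list of dicts, best first, with "confidence" (0 to 1); they miss things now and then, are a little off and sometimes report something else, mostly with a low value. They report only what shows in the picture. A call takes as long as a camera call. They do not tell look-alikes from the thing itself.
- r.boxes_of(thing, camera): "xyz" ([x, y, z] in m, in world coordinates, good to about 4 mm: the middle of the surface that is visible of it).
The state is a dict: "time_s": time; "qpos": joint angles; "joint_vel": joint speeds; "joint_efforts": joint torques, N m; "position": TCP position; "tool_rot": TCP orientation; "ft_force": force on the tool from outside, world axes, zero at the start; "ft_torque": the same for the moment, N m; "finger_gap": finger opening in m.
Only numpy, scipy, OpenCV 4.12 (cv2) and the standard library are available. Lean on these libraries where they do the work, as an engineer would, in place of code of your own. Each camera call takes 0.05 s, during which the arm holds its last target. There are 200 camera calls.

### The job

Get the spare gas cylinder ready for its regulator: take the steel sealing cap off its valve by pressing it down out of its transport catch while you start to turn it, then easing off and unscrewing it - like all fuel-gas threads it is left-handed and loosens clockwise seen from above - until the thread lets go, never pulling or forcing it, as the valve must not be strained. Then set the cap down gently, knob side up as it came off, on the flat middle of the upper of the two stacked plates and let go. Leave the plates and everything else where they stand.

Things in the scene. Friction and masses are not known exactly. Their poses are not given: they have to be found in the camera images.
- cap_center (a point): centre of the zinc-plated steel sealing cap (on its axis, half-way up). Round and ribbed, 47 mm in diameter, 40 mm tall, about 300 g; upper 20 mm solid, lower 20 mm a hollow skirt, open underneath, screwed over the valve stem. z is its axis, up. Being round it can be gripped from above at any yaw and the open fingers can turn back around it; it stays where it is left between grasps
- valve_axis (a point): point on the axis of the upright valve, 240 mm above the cylinder's foot, in the cap. A spring washer holds the cap up in a catch: it will not turn until pressed down with 17 to 22 N; keep pressing for the first 60 degrees CLOCKWISE from above (from 90 on it would jam), then ease off. Left-hand thread: it climbs 8 mm per turn, 2 mm end play, lets go about 0.65 turn from the start, then lifts off freely
- cylinder: small grey steel gas cylinder, upright, 200 mm in diameter, heavy, does not shift. Origin at the centre of its foot, z up. Grey guard collar on top, 122 mm across, its top 216 mm above the origin; in the middle the brass valve stem, 24 mm thick (33 mm over the thread), ending 246 mm up. The cap as screwed on spans about 222 to 263 mm. Over 50 N between cap and cylinder strains the valve
- plate_top_in (a point): centre of the flat floor of the upper of two stacked loose white melamine plates (each 210 mm in diameter, 22 mm tall, 220 g; flat floor 120 mm across, rim 17 mm above the floor); z up
- plate_low: the lower plate, on the tiles, same size; origin at the centre of its underside
- cooker_lid: bystander: stainless steel pressure cooker lid lying loose on the tiles, 224 mm in diameter, black knob at its centre 57 mm high, black handle reaching 200 mm from the centre along its +x; origin at the centre of its underside
- bin: bystander: blue plastic bin with a flip-top lid, 160 x 180 mm, 240 mm tall, about 290 mm to the top of the lid's knob; origin at the centre of its underside
- board: bystander: wooden cutting board, 200 x 270 x 15 mm, leaning upright against the +x side of the bin; origin at the middle of its foot
There are look-alikes about, which are no part of the job. Of the things shaped like the part that bears cap_center, the bare steel one is meant.

How it is judged:
By the outcome, as a careful person would: the job done as asked, in the order asked, and still so for the second after the job is handed in, with the robot touching nothing.
It also fails if it takes over 72 s, if anything falls off the work surface, if the arm or the gripper's body presses on something with over 40 N, if the wrist force passes 120 N, or if a joint passes its speed limit or range.

## Working session

There is one attempt and no reset: what is moved stays moved. The work goes in short steps, Python scripts to look and compute and a shell command to move; the robot and the scene stay as the last step left them, time stands still between calls to the robot, and variables do not carry over. Pictures are saved under pics/ and viewed, about 8 in all and at most 12, crops included, and the job is handed in when it is done.

```bash
mkdir -p pics; ls
python3 - <<'E'
from rig import r
import cv2,numpy as np
ims=[]
for c in("scene","top"):
    im=r.grab_frame(c); cv2.imwrite(f"pics/{c}0.png",im[:,:,::-1])
    for t in("cap_center","cylinder","plate_top_in","plate_low","cooker_lid","bin","board"):
        for d in r.boxes_of(t,c)[:4]:
            i=r.camera_info(c);p=i["mtx"]@(i["R"]@np.array(d["xyz"])+i["t"])
            print(c,t,np.round(d["xyz"],3),round(d["confidence"],2),np.round(p[:2]/p[2]))
s=r.get_state();print(s)
E
```

```text
pics
scene cap_center [0.487 0.037 0.249] 0.73 [272. 146.]
scene cap_center [0.673 0.061 0.034] 0.7 [222. 226.]
scene cap_center [0.507 0.262 0.018] 0.55 [304. 253.]
scene cylinder [0.517 0.084 0.142] 0.95 [271. 187.]
scene plate_top_in [0.506 0.263 0.016] 0.65 [304. 254.]
scene plate_low [0.521 0.082 0.144] 0.72 [269. 186.]
scene plate_low [0.438 0.596 0.219] 0.53 [432. 266.]
scene cooker_lid [ 0.524 -0.325  0.024] 0.79 [219. 164.]
scene bin [0.44  0.599 0.221] 0.79 [433. 267.]
scene board [0.538 0.528 0.159] 0.66 [365. 283.]
top cap_center [0.485 0.018 0.265] 0.81 [280. 207.]
top cap_center [0.669 0.05  0.039] 0.71 [263. 150.]
top cylinder [0.484 0.026 0.191] 0.62 [276. 208.]
top plate_top_in [0.503 0.282 0.019] 0.97 [190. 205.]
top cooker_lid [ 0.503 -0.343  0.023] 0.96 [390. 202.]
top bin [0.419 0.497 0.248] 0.74 [ 92. 236.]
top board [0.527 0.494 0.196] 0.85 [101. 195.]
{'time_s': 0.8, 'qpos': array([-1.21908711e+00,  8.71588542e-02,  1.37068241e+00, -3.43557811e-08,
        1.68362182e+00, -1.03088822e-01]), 'joint_vel': array([ 2.10527346e-03,  1.21449362e-03, -6.66713370e-04,  1.18844666e-03,
       -1.71357169e-05, -5.31391688e-05]), 'joint_efforts': array([-1.35586915e-04, -3.39996207e+01, -3.02574563e+01,  7.19463523e-02,
        2.34850502e-02, -2.78953053e-05]), 'position': array([ 0.24161303, -0.49411127,  0.16553732]), 'tool_rot': array([ 0.68890874,  0.15936771, -0.6888974 ,  0.15945862]), 'ft_force': array([0.87005976, 0.34210151, 0.81129212]), 'ft_torque': array([ 0.03504723, -0.0747464 ,  0.01927122]), 'finger_gap': 0.09415173451678259}
```

View pics/scene0.png

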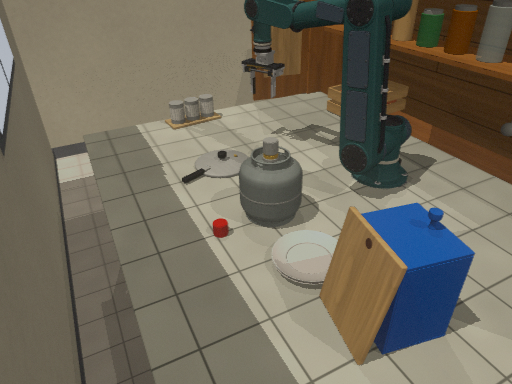

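View pics/top0.png

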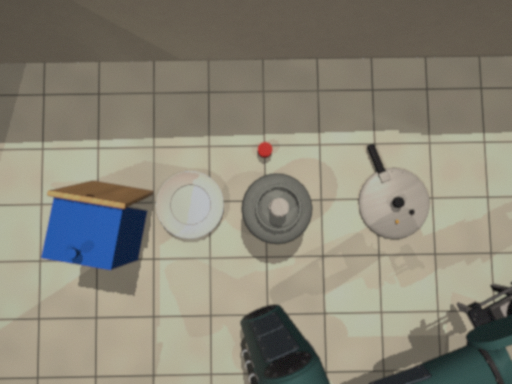

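Candidates for the cap: the bare steel cap on the valve (scene 271,146 / top 280,207), which is the one meant; a red look-alike on the tiles (scene 221,228 / top 265,150); and the lid's black knob (top 398,203). I'll check the choice in a close crop.

Run:
```python
import cv2,numpy as np
a=cv2.imread("pics/scene0.png")[130:180,240:305];b=cv2.imread("pics/top0.png")[175:245,240:315]
c=cv2.imread("pics/top0.png")[165:245,150:230]
f=lambda x:cv2.resize(x,(390,int(x.shape[0]*390/x.shape[1])),interpolation=cv2.INTER_CUBIC)
a,b=f(a),f(b);h=max(a.shape[0],b.shape[0])
p=lambda x:np.pad(x,((0,h-x.shape[0]),(0,0),(0,0)))
cv2.imwrite("pics/crop.png",np.hstack([p(a),p(b)]))
from rig import r
for n in("scene","top"):
    i=r.camera_info(n);print(n,-i["R"].T@i["t"],i["mtx"][0,0])
```

```text
scene [0.98241919 0.93804093 0.75552338] 385.3650736092238
top [0.44991836 0.09309986 1.28558865] 405.01745298978653
```

View pics/crop.png

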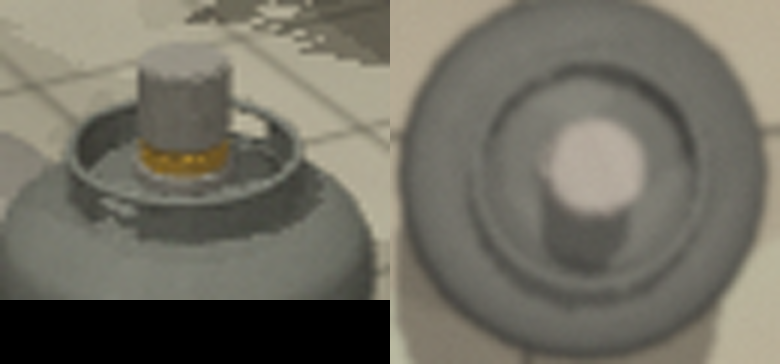

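The crop confirms it: a bare steel cap on the brass stem. Its top centre is at about scene (270.7,140.3) / top (280.0,206.9). Next I'll fix the positions and work out the first move.

```bash
cat > h.py <<'E'
from rig import r
import numpy as np, cv2
from scipy.spatial.transform import Rotation as Ro
np.set_printoptions(suppress=True,precision=4)
def ray(c,u,v,i=None):
    i=i or r.camera_info(c); d=i["R"].T@np.linalg.solve(i["mtx"],[u,v,1]); return -i["R"].T@i["t"],d
def onz(c,u,v,z,i=None):
    o,d=ray(c,u,v,i); return o+d*(z-o[2])/d[2]
def proj(c,X,i=None):
    i=i or r.camera_info(c); p=i["mtx"]@(i["R"]@np.array(X)+i["t"]); return p[:2]/p[2]
def to(X):
    s=r.get_state(); R=Ro.from_quat(s["tool_rot"]); print("shift",R.inv().apply(np.array(X)-s["position"])); print(R.as_matrix())
def st():
    s=r.get_state(); print(round(s["time_s"],2),s["position"],"q",s["qpos"],"F",s["ft_force"],"T",s["ft_torque"],s["finger_gap"]); return s
E
python3 - <<'E'
from h import *
print(onz("top",280,206.9,.263),onz("scene",270.7,140.3,.263))
# plate: fit outline circle in top by threshold
im=cv2.imread("pics/top0.png")[165:245,150:230]
hsv=cv2.cvtColor(im,cv2.COLOR_BGR2GRAY)
c=cv2.HoughCircles(cv2.resize(hsv,None,fx=4,fy=4,interpolation=cv2.INTER_CUBIC),cv2.HOUGH_GRADIENT,1,200,param1=80,param2=20,minRadius=110,maxRadius=150)
u,v,R=c[0,0]/4;print(c/4,onz("top",u+150,v+165,.028))
to([.485,.025,.40])
E
```

```text
[0.4839 0.0185 0.263 ] [0.4857 0.0265 0.263 ]Traceback (most recent call last):
  File "<stdin>", line 7, in <module>
TypeError: 'NoneType' object is not subscriptable
```

Run:
```python
from h import *
to([.485,.021,.40])
i=r.camera_info("wrist");s=r.get_state();R=Ro.from_quat(s["tool_rot"])
print("cam in tool",R.inv().apply(-i["R"].T@i["t"]-s["position"]),"optical axis",R.inv().apply(i["R"][2]),i["mtx"][0,0])
```

```text
shift [-0.2345 -0.3558 -0.4449]
[[ 0.      0.4393 -0.8983]
 [-0.0001 -0.8983 -0.4393]
 [-1.      0.0001  0.    ]]
cam in tool [-0.2187 -0.0011 -0.0838] optical axis [ 0.9579 -0.0001  0.2872] 326.66948120769433
```

```bash
python3 -m handwheel '[[[-0.04,0,0],[0,0,0],1],[[-0.08,0,0],[0,0,0],1],[[-0.12,0,0],[-0.1,0,0],1],[[-0.16,0,0],[-0.2,0,0],1],[[-0.19,-0.02,-0.025],[-0.3,0,0],1],[[-0.22,-0.04,-0.05],[-0.4,0,0],1],[[-0.2345,-0.06,-0.08],[-0.5,0,0],1],[[-0.2345,-0.09,-0.11],[-0.6,0,0],1],[[-0.2345,-0.115,-0.14],[-0.7,0,0],1],[[-0.2345,-0.14,-0.17],[-0.8,0,0],1],[[-0.2345,-0.165,-0.20],[-0.9,0,0],1],[[-0.2345,-0.19,-0.235],[-1.0,0,0],1],[[-0.2345,-0.215,-0.265],[-1.1,0,0],1],[[-0.2345,-0.24,-0.30],[-1.2,0,0],1],[[-0.2345,-0.265,-0.33],[-1.3,0,0],1],[[-0.2345,-0.29,-0.36],[-1.4,0,0],1],[[-0.2345,-0.315,-0.395],[-1.5,0,0],1],[[-0.2345,-0.335,-0.42],[-1.6,0,0],1],[[-0.2345,-0.356,-0.445],[-1.7,0,0],1],[[-0.2345,-0.356,-0.445],[-1.8,0,0],1]]'
python3 - <<'E'
from h import *
st();to([.485,.021,.40])
E
```

```text
time_s: 2.47
position: [0.4864, 0.026, 0.3987]
tool_rot: [0.3, 0.641, -0.299, 0.64]
ft_force: [-0.5, -0.9, -0.2]
finger_gap: 0.0938
2.47 [0.4864 0.026  0.3987] q [-0.0647  0.023   0.9716  0.0022  2.1485 -0.7599] F [-0.5038 -0.8911 -0.2303] T [-0.0351 -0.119   0.028 ] 0.09379848591840545
shift [-0.0013 -0.0042  0.0029]
[[-0.0015  0.7671  0.6415]
 [ 0.002   0.6415 -0.7671]
 [-1.      0.0001 -0.0024]]
```

```bash
python3 -m handwheel '[[[0,0,0],[-0.1,0,0],1],[[0,0,0],[-0.2,0,0],1],[[0,0,0],[-0.3,0,0],1],[[0,0,0],[-0.4,0,0],1],[[0,0,0],[-0.5,0,0],1],[[0,0,0],[-0.6,0,0],1],[[0,0,0],[-0.7,0,0],1],[[0,0,0],[-0.8,0,0],1],[[0,0,0],[-0.9,0,0],1],[[0,0,0],[-1.0,0,0],1],[[0,0,0],[-1.1,0,0],1],[[0,0,0],[-1.2,0,0],1],[[0,0,0],[-1.3,0,0],1],[[0,0,0],[-1.4,0,0],1],[[0,0,0],[-1.5,0,0],1],[[0,0,0],[-1.55,0,0],1],[[0,0,0],[-1.55,0,0],1],[[0,0,0],[-1.55,0,0],1]]'
python3 - <<'E'
from h import *
st()
im=r.grab_frame("wrist");i=r.camera_info("wrist")
print(r.boxes_of("cap_center","wrist"),r.boxes_of("cylinder","wrist"))
st()
print(proj("wrist",[.485,.021,.263],i),proj("wrist",[.485,.021,.216],i))
np.savez("w1.npz",**i)
cv2.imwrite("pics/w1.png",cv2.resize(im[:,:,::-1],None,fx=1.5,fy=1.5))
E
```

```text
time_s: 3.97
position: [0.485, 0.0212, 0.4001]
tool_rot: [-0.23, 0.669, 0.23, 0.669]
ft_force: [-0.3, -0.3, 0.3]
finger_gap: 0.0944
3.97 [0.485  0.0212 0.4001] q [-0.0731  0.0192  0.9727 -0.0001  2.1495 -2.3057] F [-0.293  -0.2793  0.3396] T [ 0.0854 -0.1497  0.0184] 0.09438771880273505
[{'xyz': [0.4839, 0.0168, 0.2619], 'confidence': 0.93}, {'xyz': [0.6666, 0.0499, 0.0359], 'confidence': 0.61}] [{'xyz': [0.4626, 0.0092, 0.1931], 'confidence': 0.57}]
4.12 [0.485  0.0212 0.4   ] q [-0.0731  0.0192  0.9728 -0.0001  2.1495 -2.3063] F [ 0.0536 -0.3984  0.2757] T [ 0.1131 -0.0819 -0.0295] 0.09417128179037176
[254.4653 168.2017] [254.589  159.5998]
```

View pics/w1.png

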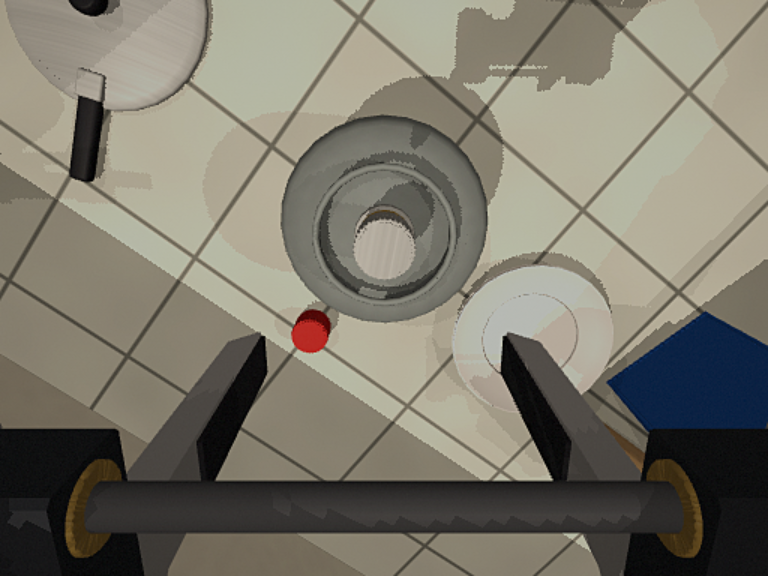

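Wrist view: the steel cap's top face is centred at about (256.3,166.3) native pixels, the red look-alike is at (207,223), and the plate floor circle is at about (353,223).

Run:
```python
from h import *
i=dict(np.load("w1.npz"))
im=cv2.imread("pics/w1.png");g=cv2.cvtColor(im,cv2.COLOR_BGR2GRAY)
m=((g>165)*255).astype(np.uint8);m[:200]=0;m[295:]=0;m[:,:335]=0;m[:,435:]=0
n,l,s,c=cv2.connectedComponentsWithStats(m);k=1+np.argmax(s[1:,4]);print(s[k],c[k])
u,v=(c[k]+.5)/1.5-.5
for a in((u,v),(256.3,166.3)):print(a,onz("wrist",*a,.263,i))
print("plate",onz("wrist",530/1.5,334/1.5,.022,i))
to([.484,.018,.40])
```

```text
[ 354  220   61   59 2577] [383.1626 249.8514]
(np.float64(255.275061440952), np.float64(166.40091838054585)) [0.4828 0.0205 0.263 ]
(256.3, 166.3) [0.482  0.0213 0.263 ]
plate [0.4977 0.2763 0.022 ]
shift [ 0.     -0.0019 -0.0027]
[[ 0.0001 -0.615   0.7886]
 [-0.0001  0.7886  0.615 ]
 [-1.     -0.0002  0.    ]]
```

```bash
python3 -m handwheel '[[[0.03,-0.001,-0.0025],[0,0,0],1],[[0.06,-0.001,-0.0025],[0,0,0],1],[[0.09,-0.001,-0.0025],[0,0,0],1],[[0.115,-0.001,-0.0025],[0,0,0],1],[[0.115,-0.001,-0.0025],[0,0,0],1],[[0.115,-0.001,-0.0025],[0,0,0],1]]'
python3 - <<'E'
from h import *
im=r.grab_frame("wrist");i=r.camera_info("wrist")
print(r.boxes_of("cap_center","wrist"))
s=st();np.savez("w2.npz",**i)
big=cv2.resize(im[:,:,::-1],None,fx=1.5,fy=1.5);g=cv2.cvtColor(big,cv2.COLOR_BGR2GRAY)
p=proj("wrist",[.4835,.019,.263],i);print(p*1.5)
cv2.imwrite("pics/w2.png",big)
E
```

```text
time_s: 4.62
position: [0.4828, 0.0189, 0.2838]
tool_rot: [-0.23, 0.67, 0.231, 0.668]
ft_force: [0.7, 0.8, 0.2]
finger_gap: 0.0939
[{'xyz': [0.6642, 0.0458, 0.0403], 'confidence': 0.97}, {'xyz': [0.4621, 0.0069, 0.1922], 'confidence': 0.7}, {'xyz': [0.4831, 0.016, 0.2628], 'confidence': 0.56}]
4.72 [0.4845 0.0188 0.2873] q [-0.0782 -0.0532  1.2736 -0.0001  1.9176 -2.312 ] F [-1.0141  0.0291  0.9365] T [ 0.127  -0.1598 -0.0274] 0.09401412754015331
[381.9792 302.3377]
```

View pics/w2.png

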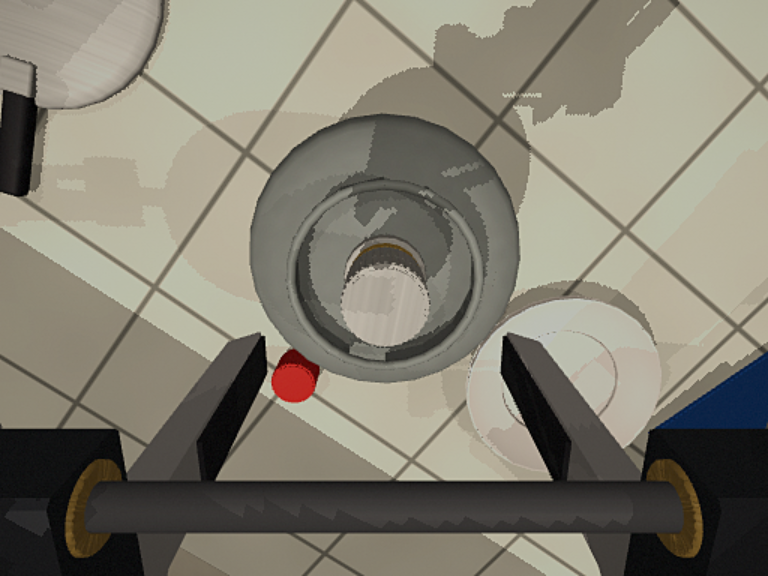

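Near view: the cap's top face is centred at about (385.5,305) in the enlarged picture, and the fingertips are symmetric about 383.

Run:
```python
from h import *
i=dict(np.load("w2.npz"))
X=onz("wrist",385.5/1.5,305/1.5,.263,i);print(X);s=st()
to([X[0],X[1],.234])
R=Ro.from_quat(s["tool_rot"]).as_matrix()
for k in range(-3,4): print(k, proj("wrist",s["position"]+R[:,1]*.047*np.sign(k or 1)+R[:,0]*-.0)*1.5) if abs(k)==1 else 0
```

```text
[0.4835 0.0214 0.263 ]
4.72 [0.4845 0.0188 0.2873] q [-0.0782 -0.0532  1.2736 -0.0001  1.9176 -2.312 ] F [-1.0141  0.0291  0.9365] T [ 0.127  -0.1598 -0.0274] 0.09401412754015331
shift [0.0533 0.0028 0.0007]
[[ 0.0036 -0.6154  0.7882]
 [-0.0004  0.7882  0.6155]
 [-1.     -0.0026  0.0026]]
-1 [282.4437 318.6272]
1 [479.7001 318.4489]
```

```bash
python3 -m handwheel '[[[0.025,0.0015,0.0005],[0,0,0],1],[[0.045,0.0015,0.0005],[0,0,0],1],[[0.051,0.0015,0.0005],[0,0,0],1],[[0.051,0.0015,0.0005],[0,0,0],0.7],[[0.051,0.0015,0.0005],[0,0,0],0.6],[[0.051,0.0015,0.0005],[0,0,0],0.55],[[0.051,0.0015,0.0005],[0,0,0],0.53],[[0.051,0.0015,0.0005],[0,0,0],0.53],[[0.051,0.0015,0.0005],[0,0,0],0.53],[[0.051,0.0015,0.0005],[0,0,0],0.53]]'
python3 - <<'E'
from h import *
s=st();print(Ro.from_quat(s["tool_rot"]).inv().apply(s["ft_force"]))
E
```

```text
time_s: 5.55
position: [0.4833, 0.0203, 0.2344]
tool_rot: [-0.23, 0.668, 0.23, 0.669]
ft_force: [-0.3, -0.5, -0.6]
finger_gap: 0.0518
5.55 [0.4833 0.0203 0.2344] q [-0.0752 -0.065   1.3891 -0.0001  1.8167 -2.3092] F [-0.3104 -0.475  -0.5734] T [ 0.1146 -0.1006 -0.0453] 0.051753593852124975
[ 0.5733 -0.1829 -0.5373]
```

```bash
python3 -m handwheel '[[[0,0,0],[0,0,0],0.5],[[0,0,0],[0,0,0],0.48],[[0,0,0],[0,0,0],0.45],[[0,0,0],[0,0,0],0],[[0,0,0],[0,0,0],0],[[0,0,0],[0,0,0],0]]'
python3 - <<'E'
from h import *
s=st();print(Ro.from_quat(s["tool_rot"]).inv().apply(s["ft_force"]))
E
```

```text
time_s: 6.05
position: [0.4831, 0.0203, 0.2339]
tool_rot: [-0.23, 0.669, 0.23, 0.669]
ft_force: [-0.1, -0.1, 0.5]
finger_gap: 0.0258
6.05 [0.4831 0.0203 0.2339] q [-0.0752 -0.0648  1.3898 -0.0001  1.8166 -2.3092] F [-0.1277 -0.1113  0.5092] T [ 0.0506 -0.074   0.0362] 0.025765921806623474
[-0.5092 -0.0092 -0.1691]
```

Gap is 26 mm with no contact force, so the grasp isn't as expected. I'll look.

Run:
```python
from h import *
im=r.grab_frame("wrist");s=st()
a=cv2.resize(im[60:330,100:412,::-1],(624,540))
sc=r.grab_frame("scene")[90:200,220:330,::-1];r_=cv2.resize(sc,(540,540),interpolation=cv2.INTER_CUBIC)
cv2.imwrite("pics/w3.png",cv2.resize(np.hstack([a,r_]),(800,371)))
```

```text
6.1 [0.4831 0.0204 0.234 ] q [-0.0751 -0.0648  1.3898 -0.0001  1.8166 -2.3092] F [ 0.2599 -0.1952 -0.5529] T [ 0.102  -0.1117  0.0101] 0.021620338769050774
```

View pics/w3.png

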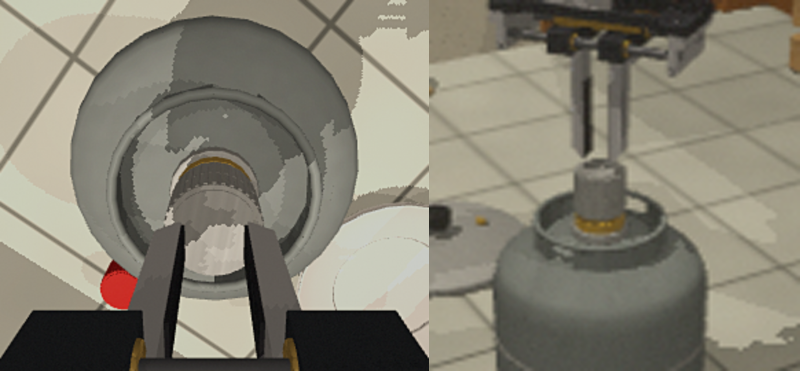

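The fingertips seem to be above the cap rather than around it: they occlude its top in the wrist view, and in the scene view they end just above it. I'll check the tip height against both cameras.

Run:
```python
from h import *
s=st();P=s["position"];R=Ro.from_quat(s["tool_rot"])
i=r.camera_info("wrist")
w2=dict(np.load("w2.npz"));w1=dict(np.load("w1.npz"))
def tri(L):
    A=np.zeros((3,3));b=np.zeros(3)
    for o,d in L:
        d=d/np.linalg.norm(d);M=np.eye(3)-np.outer(d,d);A+=M;b+=M@o
    X=np.linalg.solve(A,b);return X,[np.linalg.norm(np.cross(X-o,d/np.linalg.norm(d))).round(4) for o,d in L]
a=ray("top",280,206.9);b=ray("scene",270.7,140.3);c=ray("w",256,166.4,w1);d=ray("w",257,203.5,w2)
print("cap top all",tri([a,b,c,d]));print("top+scene",tri([a,b]));print("w1,w2",tri([c,d]))
# tips: wrist crop mapping (x/800*1164/2+100, y/371*540/2+60)
tip=ray("w",100+213*1164/800/2,60+228*540/371/2);ts=ray("scene",270.5,136.6)
print("tip",tri([tip,ts]),"TCP",P)
for x in(0,-.02,-.04): print(x,[proj("w",P+R.apply([x,y,0]),i) for y in(-.011,.011)],proj("scene",P+R.apply([x,0,0])))
print("wrist tips native",100+175*1164/1600,100+250*1164/1600,60+228*540/742)
g=cv2.resize(r.grab_frame("scene")[100:160,240:300,::-1],(600,600),interpolation=cv2.INTER_CUBIC)
for z,cx in((0,(0,0,255)),(-.02,(0,255,0)),(-.04,(255,0,0))):
    p=(proj("scene",P+R.apply([z,0,0]))-[240,100])*10+5;cv2.circle(g,tuple(int(v) for v in p),5,cx,-1)
cv2.imwrite("pics/s4.png",g)
```

```text
6.15 [0.4831 0.0203 0.2339] q [-0.0752 -0.0648  1.3898 -0.0001  1.8166 -2.3092] F [-0.9526  0.0928 -0.5764] T [ 0.1074 -0.0349  0.0133] 0.01774156203002304
cap top all (array([0.4835, 0.0207, 0.2608]), [np.float64(0.0024), np.float64(0.001), np.float64(0.001), np.float64(0.0014)])
top+scene (array([0.483 , 0.0189, 0.2593]), [np.float64(0.0012), np.float64(0.0012)])
w1,w2 (array([0.4807, 0.0194, 0.273 ]), [np.float64(0.0003), np.float64(0.0003)])Traceback (most recent call last):
  File "<stdin>", line 13, in <module>
  File "h.py", line 6, in ray
    i=i or r.camera_info(c); d=i["R"].T@np.linalg.solve(i["mtx"],[u,v,1]); return -i["R"].T@i["t"],d
           ~~~~~~~~~~~~~^^^
ValueError: cameras: scene, top, wrist
```

Run:
```python
from h import *
s=st();P=s["position"];R=Ro.from_quat(s["tool_rot"]);i=r.camera_info("wrist")
im=r.grab_frame("wrist");a=cv2.resize(im[150:270,180:330,::-1],(750,600))[:,150:600]
def mark(g,p,x0,y0,k,c,off=0):
    cv2.circle(g,(int((p[0]-x0+.5)*k-off),int((p[1]-y0+.5)*k)),4,c,-1)
g=cv2.resize(r.grab_frame("scene")[100:160,255:290,::-1],(350,600),interpolation=cv2.INTER_CUBIC)
for z,c in((0,(0,0,255)),(-.02,(0,255,0)),(-.04,(255,0,0))):
    X=P+R.apply([z,0,0]);mark(g,proj("scene",X),255,100,10,c);mark(a,proj("wrist",X,i),180,150,5,c,150)
    print(z,proj("scene",X),proj("wrist",X,i))
cv2.imwrite("pics/s4.png",np.hstack([a,g]))
print(s["finger_gap"])
```

```text
6.15 [0.4831 0.0203 0.2339] q [-0.0752 -0.0648  1.3898 -0.0001  1.8166 -2.3092] F [-0.9526  0.0928 -0.5764] T [ 0.1074 -0.0349  0.0133] 0.01774156203002304
0 [270.4949 148.1168] [254.0656 212.3411]
-0.02 [270.4982 142.1022] [253.934 223.284]
-0.04 [270.5016 135.9761] [253.7766 236.3755]
0.01774156203002304
```

View pics/s4.png

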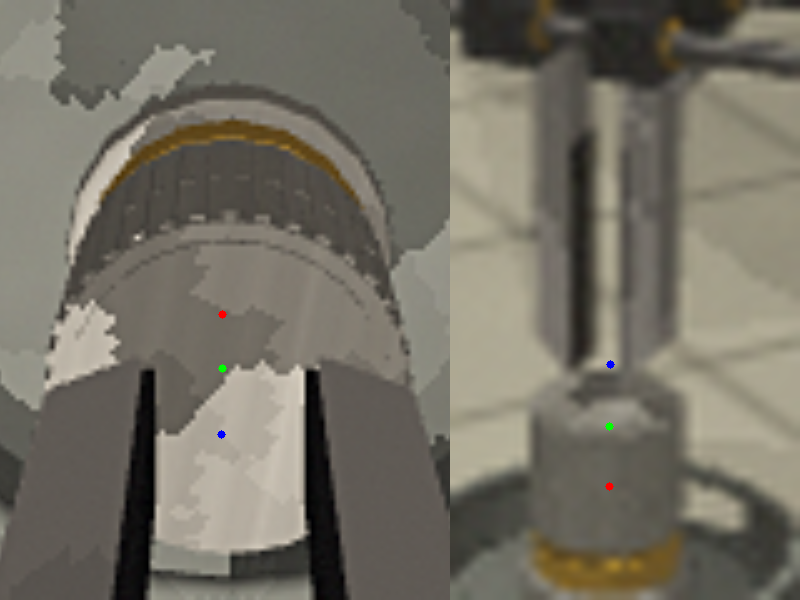

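The scene view puts the fingertips at z≈0.272, so they end about 38 mm short of the reported TCP. I'll check that against the start picture and the wrist geometry, since everything else depends on it.

Run:
```python
from h import *
s=st();P=s["position"];R=Ro.from_quat(s["tool_rot"]);i=r.camera_info("wrist")
for x in(-.03,-.035,-.04,-.045):
  print(x,"row near/far edge",proj("wrist",P+R.apply([x,.009,-.008]),i),proj("wrist",P+R.apply([x,.009,.008]),i))
print("obs tip edges native: cols",180+(155+150)/5,180+(305+150)/5,"row",150+371/5)
P0=np.array([.2416,-.4941,.1655]);R0=Ro.from_quat([0.68890874,0.15936771,-0.6888974,0.15945862])
for x in(0,-.04):print("start",x,[proj("scene",P0+R0.apply([x,y,0])) for y in(-.05,.05)])
g=cv2.cvtColor(cv2.imread("pics/scene0.png"),cv2.COLOR_BGR2GRAY)
g=cv2.resize(g[55:125,235:295],(480,560),interpolation=cv2.INTER_CUBIC);cv2.imwrite("pics/s5.png",g)
```

```text
6.25 [0.4831 0.0203 0.234 ] q [-0.0752 -0.0649  1.3898 -0.0001  1.8165 -2.3092] F [-0.2162 -0.1304  0.0841] T [ 0.1315 -0.0922  0.0515] 0.009775841332000212
-0.03 row near/far edge [268.3558 217.6597] [268.0976 241.1841]
-0.035 row near/far edge [268.6672 220.7547] [268.3958 244.7664]
-0.04 row near/far edge [268.994  224.0036] [268.7085 248.5225]
-0.045 row near/far edge [269.3375 227.4179] [269.0367 252.4654]
obs tip edges native: cols 241.0 271.0 row 224.2
start 0 [array([272.153 , 106.1872]), array([253.6868, 101.6214])]
start -0.04 [array([272.1802,  97.1655]), array([253.4814,  92.818 ])]
```

View pics/s5.png

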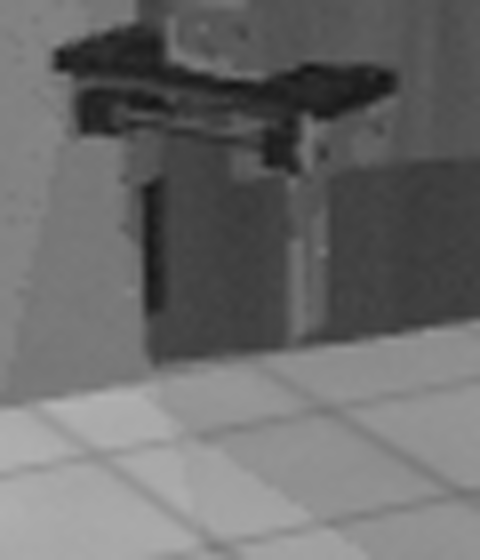

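Start picture, wrist view and scene view all agree: the finger ends are 0.039 m short of the reported TCP along tool x. I'll correct for that by opening, shifting slightly and going 39 mm lower.

```bash
python3 -m handwheel '[[[0,0,0],[0,0,0],1],[[-0.005,0,0],[0,0,0],1],[[-0.005,0,0],[0,0,0],1],[[-0.005,0,0],[0,0,0],1],[[-0.005,0,0],[0,0,0],1],[[-0.005,0,0],[0,0,0],1],[[-0.005,0,0],[0,0,0],1],[[-0.005,0,0],[0,0,0],1],[[-0.005,0,0],[0,0,0],1],[[-0.005,0,0],[0,0,0],1],[[-0.005,0,0],[0,0,0],1],[[-0.005,0,0],[0,0,0],1],[[-0.005,0,0],[0,0,0],1],[[-0.005,0,0],[0,0,0],1]]'
python3 -m handwheel '[[[0,0,0.001],[0,0,0],0.85],[[0,0,0.001],[0,0,0],0.85],[[0.015,0.0005,0.001],[0,0,0],0.85],[[0.03,0.0005,0.001],[0,0,0],0.85],[[0.044,0.0005,0.001],[0,0,0],0.85],[[0.044,0.0005,0.001],[0,0,0],0.8],[[0.044,0.0005,0.001],[0,0,0],0.7],[[0.044,0.0005,0.001],[0,0,0],0.6],[[0.044,0.0005,0.001],[0,0,0],0.58],[[0.044,0.0005,0.001],[0,0,0],0.56]]'
python3 - <<'E'
from h import *
s=st()
im=r.grab_frame("wrist");a=cv2.resize(im[140:290,160:350,::-1],(760,600),interpolation=cv2.INTER_CUBIC)
cv2.imwrite("pics/w5.png",a)
E
```

```text
time_s: 7.42
position: [0.4831, 0.0204, 0.239]
tool_rot: [-0.23, 0.669, 0.23, 0.669]
ft_force: [-0.4, 0.2, 0.3]
finger_gap: 0.0937
time_s: 8.25
position: [0.4842, 0.0213, 0.1962]
tool_rot: [-0.231, 0.668, 0.23, 0.669]
ft_force: [-0.5, -1.7, 0.1]
finger_gap: 0.0538
8.25 [0.4842 0.0213 0.1962] q [-0.073  -0.065   1.464  -0.0001  1.7403 -2.307 ] F [-0.4929 -1.6995  0.1065] T [ 0.0658 -0.1285 -0.0273] 0.05378177363370281
```

View pics/w5.png

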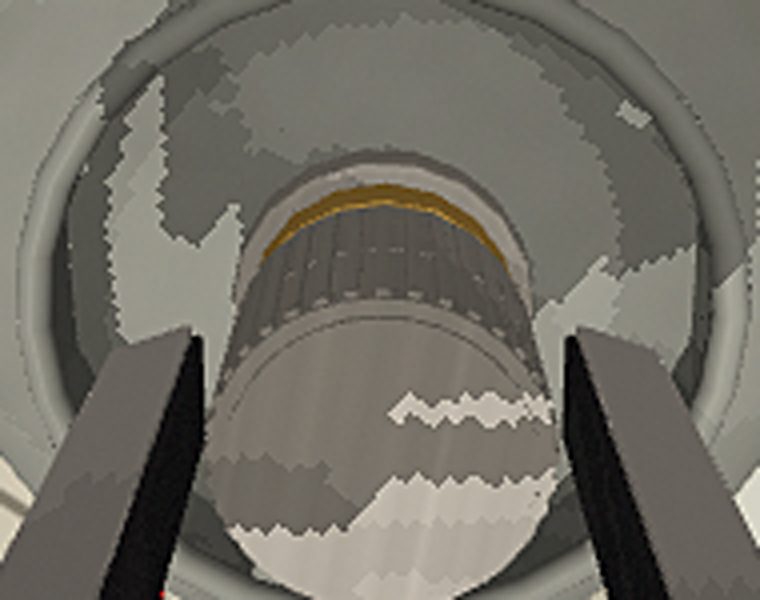

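The fingers now straddle the cap: tips at 203/565 (mid 384), cap edges at 205/558 (mid 382). Closing.

```bash
python3 -m handwheel '[[[0,0,0],[0,0,0],0.53],[[0,0,0],[0,0,0],0.5],[[0,0,0],[0,0,0],0.4],[[0,0,0],[0,0,0],0],[[0,0,0],[0,0,0],0],[[0,0,0],[0,0,0],0],[[0,0,0],[0,0,0],0]]'
python3 - <<'E'
from h import *
s=st();print(Ro.from_quat(s["tool_rot"]).inv().apply(s["ft_force"]))
E
```

```text
time_s: 8.88
position: [0.4841, 0.021, 0.1954]
tool_rot: [-0.231, 0.668, 0.23, 0.669]
ft_force: [2.0, -2.9, 1.9]
finger_gap: 0.0463
8.88 [0.4841 0.021  0.1954] q [-0.0732 -0.0645  1.4652 -0.0007  1.7394 -2.307 ] F [ 2.0416 -2.8974  1.933 ] T [-0.2599 -0.4605  0.0073] 0.046300783148773804
[-1.9278 -3.543  -0.1726]
```

Gripped at 46.3 mm, with small lateral force. Now press in small steps.

```bash
python3 -m handwheel '[[[0.0005,0,0],[0,0,0],0],[[0.001,0,0],[0,0,0],0],[[0.001,0,0],[0,0,0],0],[[0.001,0,0],[0,0,0],0]]'; python3 -m handwheel '[[[0.0005,0,0],[0,0,0],0],[[0.001,0,0],[0,0,0],0],[[0.001,0,0],[0,0,0],0],[[0.001,0,0],[0,0,0],0]]'
```

```text
time_s: 9.22
position: [0.4842, 0.021, 0.1953]
tool_rot: [-0.231, 0.668, 0.23, 0.669]
ft_force: [1.3, -2.7, 6.3]
finger_gap: 0.0462
time_s: 9.55
position: [0.4842, 0.021, 0.1949]
tool_rot: [-0.231, 0.668, 0.229, 0.67]
ft_force: [1.1, -2.2, 8.0]
finger_gap: 0.0468
```

```bash
python3 -m handwheel '[[[0.001,0,0],[0,0,0],0],[[0.002,0,0],[0,0,0],0],[[0.002,0,0],[0,0,0],0],[[0.002,0,0],[0,0,0],0]]'; python3 -m handwheel '[[[0.0005,0,0],[0,0,0],0],[[0.001,0,0],[0,0,0],0],[[0.001,0,0],[0,0,0],0],[[0.001,0,0],[0,0,0],0]]'
```

```text
time_s: 9.88
position: [0.4843, 0.021, 0.1939]
tool_rot: [-0.231, 0.667, 0.229, 0.67]
ft_force: [-0.6, -2.2, 10.7]
finger_gap: 0.0462
time_s: 10.22
position: [0.4844, 0.021, 0.1934]
tool_rot: [-0.231, 0.667, 0.229, 0.67]
ft_force: [-1.2, -1.3, 12.1]
finger_gap: 0.0462
```

```bash
python3 -m handwheel '[[[0.001,0,0],[0,0,0],0],[[0.002,0,0],[0,0,0],0],[[0.003,0,0],[0,0,0],0],[[0.003,0,0],[0,0,0],0]]'; python3 -m handwheel '[[[0.0005,0,0],[0,0,0],0],[[0.001,0,0],[0,0,0],0],[[0.001,0,0],[0,0,0],0],[[0.001,0,0],[0,0,0],0]]'
```

```text
time_s: 10.55
position: [0.4845, 0.021, 0.1918]
tool_rot: [-0.231, 0.667, 0.229, 0.671]
ft_force: [-3.3, -1.6, 16.9]
finger_gap: 0.0466
time_s: 10.88
position: [0.4845, 0.021, 0.1914]
tool_rot: [-0.231, 0.667, 0.229, 0.671]
ft_force: [-3.1, -2.3, 17.3]
finger_gap: 0.0466
```

```bash
python3 -m handwheel '[[[0.001,0,0],[0,0,0],0],[[0.002,0,0],[0,0,0],0],[[0.003,0,0],[0,0,0],0],[[0.003,0,0],[0,0,0],0]]'; python3 -m handwheel '[[[0,0,0],[0.07,0,0],0],[[0,0,0],[0.14,0,0],0],[[0,0,0],[0.2,0,0],0],[[0,0,0],[0.2,0,0],0]]'
python3 - <<'E'
from h import *
st()
E
```

```text
time_s: 11.22
position: [0.4847, 0.021, 0.191]
tool_rot: [-0.232, 0.666, 0.229, 0.671]
ft_force: [-5.7, -2.0, 25.8]
finger_gap: 0.0464
time_s: 11.55
position: [0.4853, 0.021, 0.1911]
tool_rot: [-0.163, 0.685, 0.16, 0.692]
ft_force: [-4.8, -2.2, 24.6]
finger_gap: 0.0465
11.55 [0.4853 0.021  0.1911] q [-0.073  -0.0695  1.4784 -0.0007  1.722  -2.1051] F [-4.7842 -2.1581 24.6355] T [-0.147   0.8733 -0.0171] 0.04648849856100532
```

Bottomed at 25 N, and it turned 11.5° with no reaction torque, so the cap is turning. Continue pressing.

```bash
python3 -m handwheel '[[[0,0,0],[0.1,0,0],0],[[0,0,0],[0.2,0,0],0],[[0,0,0],[0.3,0,0],0],[[0,0,0],[0.4,0,0],0]]'
python3 - <<'E'
from h import *
st()
im=r.grab_frame("wrist");cv2.imwrite("pics/t0.png",im[:,:,::-1])
E
```

```text
time_s: 11.88
position: [0.486, 0.0207, 0.191]
tool_rot: [-0.021, 0.703, 0.02, 0.711]
ft_force: [-2.5, -3.3, 24.8]
finger_gap: 0.0465
11.88 [0.486  0.0207 0.191 ] q [-0.0731 -0.0692  1.4783 -0.0011  1.7204 -1.7024] F [-2.5467 -3.3142 24.7556] T [-0.4     0.5441  0.1163] 0.046503500596802985
```

```bash
python3 -m handwheel '[[[0,0,0],[0.1,0,0],0],[[0,0,0],[0.2,0,0],0],[[0,0,0],[0.3,0,0],0],[[0,0,0],[0.4,0,0],0],[[0,0,0],[0.5,0,0],0],[[0,0,0],[0.55,0,0],0]]'
python3 - <<'E'
from h import *
st()
E
```

```text
time_s: 12.43
position: [0.4866, 0.0201, 0.1911]
tool_rot: [0.172, 0.681, -0.172, 0.691]
ft_force: [-0.7, -3.4, 23.1]
finger_gap: 0.0464
12.43 [0.4866 0.0201 0.1911] q [-0.0734 -0.069   1.4779 -0.0023  1.719  -1.1532] F [-0.7224 -3.3948 23.0742] T [-0.6828  0.3159  0.1078] 0.04640149385804671
```

66° turned under press. Ease off.

```bash
python3 -m handwheel '[[[-0.003,0,0],[0,0,0],0],[[-0.006,0,0],[0,0,0],0],[[-0.008,0,0],[0,0,0],0],[[-0.008,0,0],[0,0,0],0],[[-0.008,0,0],[0,0,0],0]]'
python3 - <<'E'
from h import *
st()
E
```

```text
time_s: 12.85
position: [0.4862, 0.0202, 0.1943]
tool_rot: [0.171, 0.683, -0.171, 0.689]
ft_force: [3.7, -3.1, 9.1]
finger_gap: 0.0465
12.85 [0.4862 0.0202 0.1943] q [-0.0735 -0.0659  1.4688 -0.0018  1.7301 -1.157 ] F [ 3.692  -3.0862  9.0823] T [-0.5991 -0.7852 -0.0003] 0.04646593731497786
```

```bash
python3 -m handwheel '[[[-0.001,0,0],[0,0,0],0],[[-0.002,0,0],[0,0,0],0],[[-0.003,0,0],[0,0,0],0],[[-0.003,0,0],[0,0,0],0]]';python3 -m handwheel '[[[0,0,0],[0.1,0,0],0],[[-0.0002,0,0],[0.2,0,0],0],[[-0.0004,0,0],[0.3,0,0],0],[[-0.0005,0,0],[0.4,0,0],0]]'
python3 - <<'E'
from h import *
st()
E
```

```text
time_s: 13.18
position: [0.4852, 0.0209, 0.1956]
tool_rot: [0.171, 0.684, -0.17, 0.688]
ft_force: [3.8, -2.4, 5.2]
finger_gap: 0.0463
time_s: 13.52
position: [0.4838, 0.0217, 0.1954]
tool_rot: [0.305, 0.638, -0.304, 0.638]
ft_force: [1.9, -0.3, 5.6]
finger_gap: 0.0463
13.52 [0.4838 0.0217 0.1954] q [-0.0728 -0.0651  1.4657  0.0006  1.7397 -0.7521] F [ 1.8955 -0.3031  5.5713] T [-0.1855 -0.3182  0.0637] 0.04629013197139136
```

```bash
python3 -m handwheel '[[[-0.0003,0,0],[0.1,0,0],0],[[-0.0005,0,0],[0.2,0,0],0],[[-0.0006,0,0],[0.3,0,0],0],[[-0.0008,0,0],[0.4,0,0],0],[[-0.0009,0,0],[0.5,0,0],0],[[-0.001,0,0],[0.6,0,0],0],[[-0.001,0,0],[0.6,0,0],0]]'
python3 - <<'E'
from h import *
st()
sc=r.grab_frame("scene")[90:180,225:315,::-1];cv2.imwrite("pics/s6.png",cv2.resize(sc,(540,540),interpolation=cv2.INTER_CUBIC))
E
```

```text
time_s: 14.1
position: [0.4834, 0.022, 0.1959]
tool_rot: [0.479, 0.521, -0.479, 0.52]
ft_force: [1.3, 0.7, 5.0]
finger_gap: 0.0468
14.1 [0.4834 0.022  0.1959] q [-0.0726 -0.0649  1.4646  0.001   1.7419 -0.1554] F [1.3375 0.7331 4.9506] T [-0.1088 -0.2339 -0.0153] 0.04683058971978916
```

View pics/s6.png

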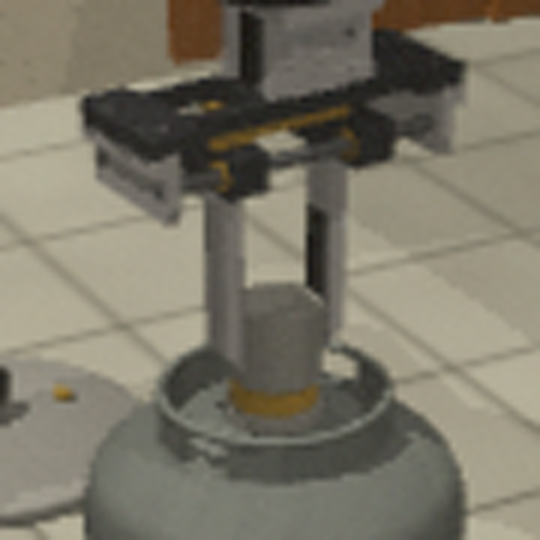

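```bash
python3 -m handwheel '[[[-0.0005,0,0],[0.1,0,0],0],[[-0.0008,0,0],[0.2,0,0],0],[[-0.001,0,0],[0.3,0,0],0],[[-0.0012,0,0],[0.4,0,0],0],[[-0.0014,0,0],[0.5,0,0],0],[[-0.0016,0,0],[0.6,0,0],0],[[-0.0018,0,0],[0.7,0,0],0],[[-0.002,0,0],[0.8,0,0],0],[[-0.0022,0,0],[0.9,0,0],0],[[-0.0022,0,0],[0.9,0,0],0]]'
python3 - <<'E'
from h import *
st()
E
```

```text
time_s: 14.98
position: [0.483, 0.022, 0.1971]
tool_rot: [-0.657, -0.262, 0.658, -0.26]
ft_force: [0.7, 0.4, 3.0]
finger_gap: 0.0465
14.98 [0.483  0.022  0.1971] q [-0.0727 -0.0643  1.4617  0.001   1.7459  0.7423] F [0.7083 0.4394 3.0202] T [-0.0099 -0.1829 -0.01  ] 0.04648348096195271
```

```bash
python3 -m handwheel '[[[-0.0002,0,0],[0.1,0,0],0],[[-0.0004,0,0],[0.2,0,0],0],[[-0.0005,0,0],[0.3,0,0],0],[[-0.0006,0,0],[0.4,0,0],0],[[-0.0007,0,0],[0.5,0,0],0],[[-0.0009,0,0],[0.6,0,0],0],[[-0.001,0,0],[0.7,0,0],0],[[-0.0011,0,0],[0.8,0,0],0],[[-0.0012,0,0],[0.9,0,0],0],[[-0.0014,0,0],[1.0,0,0],0],[[-0.0015,0,0],[1.1,0,0],0],[[-0.0015,0,0],[1.1,0,0],0]]'
python3 - <<'E'
from h import *
st()
E
```

```text
time_s: 15.98
position: [0.4835, 0.0217, 0.1985]
tool_rot: [-0.696, 0.12, 0.697, 0.121]
ft_force: [2.0, -0.1, 0.5]
finger_gap: 0.0465
15.98 [0.4835 0.0217 0.1985] q [-0.0728 -0.0641  1.4587  0.0006  1.7478  1.8405] F [ 1.995  -0.1486  0.5234] T [ 0.0094 -0.4669  0.015 ] 0.04647297958222892
```

```bash
python3 -m handwheel '[[[-0.0002,0,0],[0.1,0,0],0],[[-0.0004,0,0],[0.2,0,0],0],[[-0.0006,0,0],[0.3,0,0],0],[[-0.0008,0,0],[0.4,0,0],0],[[-0.001,0,0],[0.5,0,0],0],[[-0.001,0,0],[0.5,0,0],0]]'; python3 -m handwheel '[[[-0.0005,0,0],[0,0,0],0],[[-0.001,0,0],[0,0,0],0],[[-0.0015,0,0],[0,0,0],0],[[-0.0015,0,0],[0,0,0],0]]'
```

```text
time_s: 16.48
position: [0.4829, 0.0215, 0.1992]
tool_rot: [-0.645, 0.289, 0.646, 0.289]
ft_force: [0.6, -0.1, -0.2]
finger_gap: 0.0462
time_s: 16.82
position: [0.4829, 0.0215, 0.2009]
tool_rot: [-0.644, 0.29, 0.646, 0.289]
ft_force: [0.8, 0.6, -1.9]
finger_gap: 0.0465
```

```bash
python3 -m handwheel '[[[-0.0005,0,0],[0,0,0],0],[[-0.001,0,0],[0,0,0],0],[[-0.0015,0,0],[0,0,0],0],[[-0.0015,0,0],[0,0,0],0]]'; python3 -m handwheel '[[[-0.0005,0,0],[0,0,0],0],[[-0.001,0,0],[0,0,0],0],[[-0.0015,0,0],[0,0,0],0],[[-0.0015,0,0],[0,0,0],0]]'
```

```text
time_s: 17.15
position: [0.4836, 0.0214, 0.2033]
tool_rot: [0.645, -0.29, -0.645, -0.29]
ft_force: [0.6, 0.0, -2.6]
finger_gap: 0.0464
time_s: 17.48
position: [0.4837, 0.0214, 0.2049]
tool_rot: [0.645, -0.29, -0.645, -0.29]
ft_force: [-0.5, -0.5, -2.4]
finger_gap: 0.0468
```

The cap is free and following with only its weight on the wrist. Lift clear.

```bash
python3 -m handwheel '[[[-0.01,0,0],[0,0,0],0],[[-0.02,0,0],[0,0,0],0],[[-0.035,0,0],[0,0,0],0],[[-0.055,0,0],[0,0,0],0],[[-0.075,0,0],[0,0,0],0],[[-0.095,0,0],[0,0,0],0],[[-0.095,0,0],[0,0,0],0]]'
python3 - <<'E'
from h import *
st();to([.503,.279,.3])
for c in("top","scene"):
  im=r.grab_frame(c)
  print(c,[(np.array(d["xyz"]).round(3),round(d["confidence"],2)) for t in("plate_top_in","plate_low","cap_center","bin") for d in r.boxes_of(t,c)])
E
```

```text
time_s: 18.07
position: [0.4855, 0.0212, 0.3059]
tool_rot: [0.648, -0.289, -0.641, -0.291]
ft_force: [-0.1, -0.1, -1.7]
finger_gap: 0.0469
18.07 [0.4855 0.0212 0.3059] q [-0.073  -0.0497  1.2333 -0.0001  1.9473  2.343 ] F [-0.1099 -0.0599 -1.6721] T [0.0671 0.0226 0.0014] 0.046921138959131574
shift [ 0.0058 -0.1841  0.1813]
[[ 0.0106 -0.748  -0.6636]
 [-0.0009 -0.6636  0.7481]
 [-0.9999 -0.0073 -0.0077]]
top [(array([0.503, 0.28 , 0.02 ]), 0.7), (array([0.668, 0.052, 0.038]), 0.51), (array([0.422, 0.495, 0.248]), 0.57)]
scene [(array([0.508, 0.263, 0.017]), 0.89), (array([0.579, 0.341, 0.019]), 0.56), (array([0.674, 0.058, 0.033]), 0.78), (array([0.482, 0.041, 0.345]), 0.46), (array([0.438, 0.598, 0.221]), 0.93)]
```

```bash
python3 -m handwheel '[[[0,0,0],[-0.1,0,0],0],[[0,-0.01,0.01],[-0.2,0,0],0],[[0,-0.02,0.02],[-0.3,0,0],0],[[0,-0.03,0.03],[-0.4,0,0],0],[[0,-0.04,0.04],[-0.5,0,0],0],[[0,-0.05,0.05],[-0.6,0,0],0],[[0,-0.06,0.06],[-0.7,0,0],0],[[0,-0.07,0.07],[-0.8,0,0],0],[[0,-0.08,0.08],[-0.9,0,0],0],[[0,-0.09,0.09],[-1.0,0,0],0],[[0,-0.10,0.10],[-1.1,0,0],0],[[0,-0.11,0.11],[-1.2,0,0],0],[[0,-0.12,0.12],[-1.3,0,0],0],[[0,-0.13,0.13],[-1.4,0,0],0],[[0,-0.14,0.14],[-1.5,0,0],0],[[0,-0.15,0.15],[-1.6,0,0],0],[[0,-0.165,0.165],[-1.7,0,0],0],[[0,-0.184,0.181],[-1.8,0,0],0],[[0,-0.184,0.181],[-1.9,0,0],0],[[0,-0.184,0.181],[-2.0,0,0],0]]'; python3 -m handwheel '[[[0.02,0,0],[-0.1,0,0],0],[[0.04,0,0],[-0.2,0,0],0],[[0.06,0,0],[-0.3,0,0],0],[[0.08,0,0],[-0.4,0,0],0],[[0.10,0,0],[-0.4,0,0],0],[[0.12,0,0],[-0.4,0,0],0],[[0.12,0,0],[-0.4,0,0],0],[[0.12,0,0],[-0.4,0,0],0]]'
python3 - <<'E'
from h import *
s=st()
im=r.grab_frame("wrist");i=r.camera_info("wrist")
print([(np.array(d["xyz"]).round(3),round(d["confidence"],2)) for t in("plate_top_in","plate_low","cap_center") for d in r.boxes_of(t,"wrist")])
big=np.ascontiguousarray(cv2.resize(im[:,:,::-1],None,fx=1.5,fy=1.5))
c=(.501,.279)
for rad,z,col in((.06,.02,(0,0,255)),(.105,.037,(0,255,0))):
    for t in np.arange(0,6.28,.2):
        p=proj("wrist",[c[0]+rad*np.cos(t),c[1]+rad*np.sin(t),z],i)*1.5;cv2.circle(big,tuple(int(v) for v in p),2,col,-1)
np.savez("w7.npz",**i);cv2.imwrite("pics/w7.png",big)
to([.501,.279,.08])
E
```

```text
time_s: 20.23
position: [0.5009, 0.2802, 0.2984]
tool_rot: [-0.59, -0.388, 0.592, -0.388]
ft_force: [0.3, -0.4, -2.5]
finger_gap: 0.0469
time_s: 20.9
position: [0.5002, 0.2784, 0.178]
tool_rot: [-0.503, -0.496, 0.505, -0.496]
ft_force: [0.4, -0.8, -2.7]
finger_gap: 0.0464
20.9 [0.5002 0.2784 0.178 ] q [ 0.409   0.1388  1.2893 -0.0001  1.7174  0.425 ] F [ 0.4075 -0.8265 -2.7171] T [-0.0478 -0.0361 -0.035 ] 0.046406750602226404
[(array([0.51 , 0.303, 0.02 ]), 0.87), (array([0.502, 0.284, 0.243]), 0.81)]
shift [ 0.1019 -0.0015  0.0005]
[[ 0.0035  0.9999 -0.016 ]
 [ 0.0014 -0.016  -0.9999]
 [-1.      0.0035 -0.0014]]
```

View pics/w7.png

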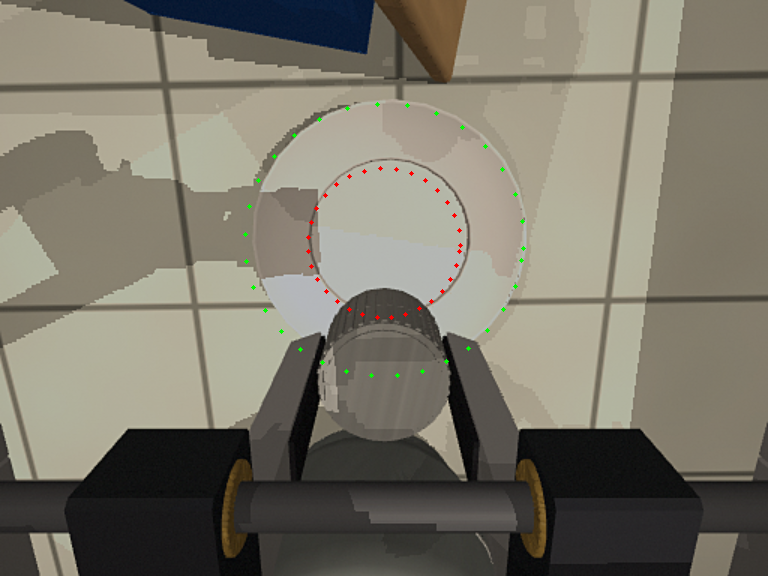

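The cap hangs level in the grip. The plate's floor ring is centred about 4 px right of and 6 px above the overlay, so the target is about (0.504, 0.282). Descend to just above it.

```bash
python3 -m handwheel '[[[0.03,0.003,-0.003],[0,0,0],0],[[0.06,0.003,-0.003],[0,0,0],0],[[0.09,0.003,-0.003],[0,0,0],0],[[0.12,0.003,-0.003],[0,0,0],0],[[0.14,0.003,-0.003],[0,0,0],0],[[0.155,0.003,-0.003],[0,0,0],0],[[0.16,0.003,-0.003],[0,0,0],0],[[0.16,0.003,-0.003],[0,0,0],0]]';python3 -m handwheel '[[[0.001,0,0],[0,0,0],0],[[0.002,0,0],[0,0,0],0],[[0.003,0,0],[0,0,0],0],[[0.004,0,0],[0,0,0],0],[[0.005,0,0],[0,0,0],0],[[0.006,0,0],[0,0,0],0],[[0.007,0,0],[0,0,0],0],[[0.008,0,0],[0,0,0],0],[[0.009,0,0],[0,0,0],0],[[0.01,0,0],[0,0,0],0],[[0.01,0,0],[0,0,0],0]]'
```

```text
time_s: 21.77
position: [0.5038, 0.2816, 0.019]
tool_rot: [-0.503, -0.496, 0.505, -0.496]
ft_force: [0.3, -0.5, -2.3]
finger_gap: 0.0466
time_s: 22.68
position: [0.504, 0.2817, 0.0093]
tool_rot: [-0.504, -0.496, 0.504, -0.496]
ft_force: [-0.7, -0.2, -2.4]
finger_gap: 0.0465
```

```bash
python3 -m handwheel '[[[0.001,0,0],[0,0,0],0],[[0.002,0,0],[0,0,0],0],[[0.003,0,0],[0,0,0],0],[[0.004,0,0],[0,0,0],0],[[0.004,0,0],[0,0,0],0]]';python3 -m handwheel '[[[0.001,0,0],[0,0,0],0],[[0.002,0,0],[0,0,0],0],[[0.003,0,0],[0,0,0],0],[[0.003,0,0],[0,0,0],0]]'
```

```text
time_s: 23.1
position: [0.504, 0.2817, 0.0054]
tool_rot: [-0.504, -0.496, 0.504, -0.496]
ft_force: [1.1, 0.2, -1.7]
finger_gap: 0.0466
time_s: 23.43
position: [0.504, 0.2817, 0.0023]
tool_rot: [-0.504, -0.496, 0.504, -0.496]
ft_force: [-0.4, -1.1, -2.7]
finger_gap: 0.0462
```

Run:
```python
from h import *
i=r.camera_info("scene");im=r.grab_frame("scene")[195:290,255:350,::-1]
cv2.imwrite("pics/s8.png",cv2.resize(im,(570,570),interpolation=cv2.INTER_CUBIC))
```

```text
(no output)
```

View pics/s8.png

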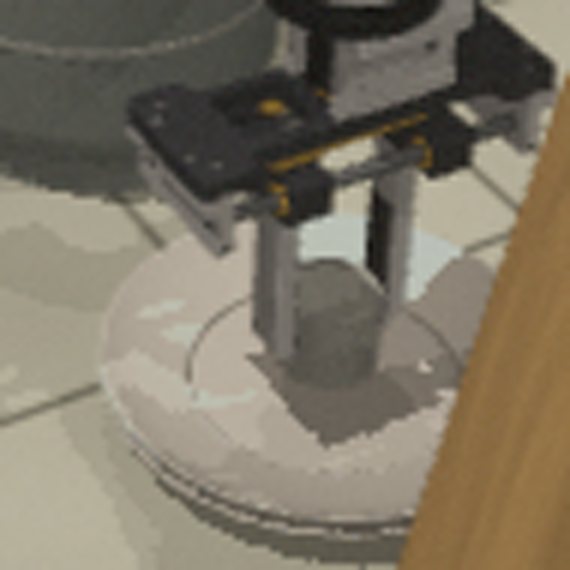

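The cap is centred in the floor ring, a few mm above it. That was picture 12, so I continue by force.

```bash
for k in 1 2; do :; done; python3 -m handwheel '[[[0.001,0,0],[0,0,0],0],[[0.002,0,0],[0,0,0],0],[[0.002,0,0],[0,0,0],0]]';python3 -m handwheel '[[[0.001,0,0],[0,0,0],0],[[0.002,0,0],[0,0,0],0],[[0.002,0,0],[0,0,0],0]]'
```

```text
time_s: 23.73
position: [0.504, 0.2817, 0.0004]
tool_rot: [-0.504, -0.496, 0.504, -0.496]
ft_force: [-0.5, 0.9, -1.8]
finger_gap: 0.0465
time_s: 23.98
position: [0.504, 0.2817, -0.0016]
tool_rot: [-0.504, -0.496, 0.504, -0.496]
ft_force: [-0.1, 0.4, -3.6]
finger_gap: 0.0465
```

```bash
python3 -m handwheel '[[[0.001,0,0],[0,0,0],0],[[0.002,0,0],[0,0,0],0],[[0.002,0,0],[0,0,0],0]]';python3 -m handwheel '[[[0.001,0,0],[0,0,0],0],[[0.0015,0,0],[0,0,0],0],[[0.0015,0,0],[0,0,0],0]]'
```

```text
time_s: 24.23
position: [0.504, 0.2817, -0.0036]
tool_rot: [-0.504, -0.496, 0.504, -0.496]
ft_force: [-0.1, 0.1, -2.3]
finger_gap: 0.0462
time_s: 24.48
position: [0.5041, 0.2817, -0.005]
tool_rot: [-0.504, -0.496, 0.504, -0.496]
ft_force: [0.1, -0.1, -3.0]
finger_gap: 0.0462
```

```bash
python3 -m handwheel '[[[0.001,0,0],[0,0,0],0],[[0.0015,0,0],[0,0,0],0],[[0.0015,0,0],[0,0,0],0]]';python3 -m handwheel '[[[0.001,0,0],[0,0,0],0],[[0.0015,0,0],[0,0,0],0],[[0.0015,0,0],[0,0,0],0]]'
```

```text
time_s: 24.73
position: [0.5041, 0.2817, -0.0065]
tool_rot: [-0.504, -0.496, 0.504, -0.496]
ft_force: [-0.3, -0.1, -3.1]
finger_gap: 0.0468
time_s: 24.98
position: [0.5041, 0.2817, -0.0081]
tool_rot: [-0.504, -0.496, 0.504, -0.496]
ft_force: [-0.0, 0.3, -3.4]
finger_gap: 0.0463
```

```bash
python3 -m handwheel '[[[0.001,0,0],[0,0,0],0],[[0.0015,0,0],[0,0,0],0],[[0.0015,0,0],[0,0,0],0]]';python3 -m handwheel '[[[0.001,0,0],[0,0,0],0],[[0.0015,0,0],[0,0,0],0],[[0.0015,0,0],[0,0,0],0]]'
python3 - <<'E'
from h import *
r.grab_frame("scene");r.grab_frame("top")
for c in("scene","top"):print([(np.array(d["xyz"]).round(3),round(d["confidence"],2)) for t in("cap_center","plate_top_in") for d in r.boxes_of(t,c)])
E
```

```text
time_s: 25.23
position: [0.5041, 0.2817, -0.0095]
tool_rot: [-0.504, -0.496, 0.504, -0.496]
ft_force: [-1.1, 0.2, -3.1]
finger_gap: 0.0462
time_s: 25.48
position: [0.5041, 0.2817, -0.011]
tool_rot: [-0.504, -0.496, 0.504, -0.496]
ft_force: [1.1, -0.6, -3.9]
finger_gap: 0.0465
[(array([0.508, 0.299, 0.048]), 0.63), (array([0.675, 0.061, 0.034]), 0.59), (array([0.529, 0.28 , 0.019]), 0.72)]
[(array([0.422, 0.496, 0.247]), 0.68), (array([0.668, 0.052, 0.039]), 0.56), (array([0.505, 0.226, 0.021]), 0.78), (array([0.421, 0.497, 0.249]), 0.69)]
```

```bash
python3 -m handwheel '[[[0.0007,0,0],[0,0,0],0],[[0.001,0,0],[0,0,0],0],[[0.001,0,0],[0,0,0],0]]';python3 -m handwheel '[[[0.0007,0,0],[0,0,0],0],[[0.001,0,0],[0,0,0],0],[[0.001,0,0],[0,0,0],0]]'
```

```text
time_s: 26.03
position: [0.5041, 0.2817, -0.012]
tool_rot: [-0.504, -0.496, 0.504, -0.496]
ft_force: [0.5, 0.0, -2.6]
finger_gap: 0.0464
time_s: 26.28
position: [0.5041, 0.2818, -0.013]
tool_rot: [-0.504, -0.496, 0.504, -0.496]
ft_force: [0.4, -0.6, -3.0]
finger_gap: 0.0466
```

```bash
python3 -m handwheel '[[[0.0007,0,0],[0,0,0],0],[[0.001,0,0],[0,0,0],0],[[0.001,0,0],[0,0,0],0]]';python3 -m handwheel '[[[0.0007,0,0],[0,0,0],0],[[0.001,0,0],[0,0,0],0],[[0.001,0,0],[0,0,0],0]]'
```

```text
time_s: 26.53
position: [0.5043, 0.2818, -0.0131]
tool_rot: [0.504, 0.496, -0.504, 0.496]
ft_force: [-2.1, -0.6, 2.7]
finger_gap: 0.0462
time_s: 26.78
position: [0.5043, 0.2818, -0.0132]
tool_rot: [0.504, 0.496, -0.504, 0.496]
ft_force: [-3.5, -1.9, 5.7]
finger_gap: 0.0465
```

Contact. Ease off 1.5 mm, open, then rise.

```bash
python3 -m handwheel '[[[-0.001,0,0],[0,0,0],0],[[-0.0015,0,0],[0,0,0],0],[[-0.0015,0,0],[0,0,0],0.5],[[-0.0015,0,0],[0,0,0],0.53],[[-0.0015,0,0],[0,0,0],0.56],[[-0.0015,0,0],[0,0,0],0.6],[[-0.0015,0,0],[0,0,0],0.65],[[-0.0015,0,0],[0,0,0],0.68],[[-0.0015,0,0],[0,0,0],0.68],[[-0.0015,0,0],[0,0,0],0.68],[[-0.0015,0,0],[0,0,0],0.68]]'
```

```text
time_s: 27.7
position: [0.5042, 0.2818, -0.0134]
tool_rot: [0.504, 0.496, -0.504, 0.496]
ft_force: [0.3, -0.4, 0.3]
finger_gap: 0.064
```

```bash
python3 -m handwheel '[[[-0.005,0,0],[0,0,0],0.68],[[-0.015,0,0],[0,0,0],0.68],[[-0.03,0,0],[0,0,0],0.68],[[-0.05,0,0],[0,0,0],0.68],[[-0.08,0,0],[0,0,0],0.68],[[-0.11,0,0],[0,0,0],0.68],[[-0.15,0,0],[0,0,0],0.68],[[-0.19,0,0],[0,0,0],0.68],[[-0.19,0,0],[0,0,0],0.68],[[-0.19,0,0],[0,0,0],0.68],[[-0.19,0,0],[0,0,0],0.68]]'
python3 - <<'E'
from h import *
s=st()
im=r.grab_frame("wrist");i=r.camera_info("wrist")
print([(np.array(d["xyz"]).round(3),round(d["confidence"],2)) for t in("cap_center","plate_top_in") for d in r.boxes_of(t,"wrist")])
for c in("scene","top"):
  r.grab_frame(c);print([(t,np.array(d["xyz"]).round(3),round(d["confidence"],2)) for t in("cap_center","plate_top_in","cylinder","cooker_lid","bin","board") for d in r.boxes_of(t,c)])
# cap silhouette in wrist picture: size/shape numerically
g=cv2.cvtColor(im,cv2.COLOR_RGB2HSV)
p=proj("wrist",[.504,.2817,.054],i);q=proj("wrist",[.504,.2817,.034],i);print("top-face px",p,"mid",q)
u,v=int(p[0]),int(p[1])
G=cv2.GaussianBlur(cv2.cvtColor(im,cv2.COLOR_RGB2GRAY),(3,3),0)
print("row",G[v,u-40:u+41:2]);print("col",G[max(v-40,0):v+41:2,u])
E
```

```text
time_s: 28.62
position: [0.5041, 0.2818, 0.1772]
tool_rot: [0.504, 0.496, -0.504, 0.496]
ft_force: [-0.4, -0.1, -1.0]
finger_gap: 0.0634
28.62 [0.5041 0.2818 0.1772] q [ 0.4116  0.1462  1.2827 -0.0001  1.7118  0.4276] F [-0.4147 -0.1027 -0.9971] T [-0.0708 -0.0609  0.008 ] 0.06343306051934751
[(array([0.509, 0.286, 0.055]), 0.57), (array([0.507, 0.291, 0.02 ]), 0.58)]
[('cap_center', array([0.674, 0.06 , 0.034]), 0.7), ('cap_center', array([0.506, 0.293, 0.046]), 0.67), ('plate_top_in', array([0.515, 0.261, 0.018]), 0.82), ('cylinder', array([0.526, 0.084, 0.138]), 0.7), ('cooker_lid', array([ 0.521, -0.323,  0.024]), 0.74), ('bin', array([0.437, 0.598, 0.219]), 0.73), ('board', array([0.541, 0.526, 0.156]), 0.66)]
[('cap_center', array([0.671, 0.052, 0.04 ]), 0.49), ('plate_top_in', array([0.521, 0.236, 0.017]), 0.58), ('cylinder', array([0.485, 0.022, 0.191]), 0.77), ('cooker_lid', array([ 0.505, -0.348,  0.019]), 0.73), ('bin', array([0.418, 0.517, 0.247]), 0.61), ('board', array([0.525, 0.548, 0.237]), 0.94)]
top-face px [256.9911 171.8937] mid [256.9528 167.6077]
row [174 174 174 174 178 141 132 133 134 136 146 155 156 155 156 158 155 156
 153 153 158 154 152 158 157 155 157 154 155 157 155 168 171 171 171 173
 174 174 174 174 174]
col [163 164 163 164 164 169  90  51  55 118 145 154 154 153 154 154 155 156
 157 157 158 157 156 156 154 153 152 151 152 152 168 170 171 174 174 174
 174 174 174 174 170]
```

```bash
python3 -c "
from rig import r
print(r.hand_in())"
```

```text
the job is handed in; nothing more can be done
None
```

The steel cap is off the valve and standing knob side up in the middle of the upper plate. The job was handed in at about 29 s of robot time.

- **Unscrewing:** I pressed the cap to about 25 N and held that for the first 66° clockwise. Then I eased off and unscrewed it to about 0.74 turn in one grasp, rising with the thread. It lifted off with only its own weight, about 2–3 N, on the wrist.
- **Placing:** I lowered it until contact, which peaked at about 9 N on the plate. I then eased off, let go and rose clear.
- **Last checks:** The wrist network found the cap's top at (0.509, 0.286, 0.055), which fits it standing upright on the floor of the plate. The gripper is about 16 cm above the cap and touching nothing. The cylinder and cooker lid read as before.

**What disagreed or failed:**
- **Finger length:** The fingers end about 39 mm short of the reported TCP. My first close therefore shut on air above the cap, touching nothing. I confirmed the offset in three pictures and corrected for it.
- **Top camera at the end:** It did not report the steel cap. Its plate reading was about 45 mm off, and its bin and board readings were 2 to 5 cm off. I put this down to the arm being in the way, since the scene camera had the bin and board within 5 mm of the start; its plate reading was 9 mm off.
- **Viewing limit:** I had used all 12 pictures by the time of the descent, so the release was checked by force and the networks, not by eye.
- **Plate stack:** I have no precise measurement that the plates did not shift slightly.

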